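# Strike a jig's two spring dowels home with a mallet

### The arm

A 6-joint arm with a two-finger parallel gripper is mounted at the origin on a cart in front of the work surface, level with it; the furniture and walls round the work are solid. World frame = base frame: x ahead of the robot, y to its left, z up, the work surface at z = 0. Lengths are in mm, angles in rad, forces in N, time in s.
With the tool pointing down it reaches from about 325 to 875 mm from the base axis. Payload 4.4 kg.
Tool frame: the origin (TCP) lies on the centre line of the jaws, within the pads' length; the fingertips stand ahead of it and the grasp point (between the pads) lies 6 mm ahead of it (ctrl.tcp_to_tips is the z of the fingertips in the tool frame, in mm); z points along the fingers, y is the direction in which the jaws open and shut (so a half turn about z gives the same grasp; the last joint's range is limited). The gripper opens to 85 mm and grips with 20 to 120 N. Pads are 22 mm wide; open, the fingers measure 114 mm over their backs; the gripper's body (76 mm by 85 mm) begins 54 mm behind the grasp point. The pads swing forward as they close: fully open they stand 13 mm farther back than shut.
Start: joints at [1.157, 0.207, 1.542, -0, 1.393, -0.15], TCP at [149.386, 555.258, 256.282] pointing down, gripper open.
Joint ranges: [-2.73, 2.73], [-0.86, 2.22], [0.23, 2.46], [-1.11, 4.25], [0.08, 2.63], [-2.82, 2.82]. Speed limits (rad/s): [2.79, 2.79, 3.14, 3.14, 3.14, 3.14].

### API

Orientations are given as a 3x3 rotation matrix whose columns are the frame's x, y, z axes.
In Python, from plant import ctrl, sensors, optics gives the robot as it stands. Calls block until the motion is done:
- ctrl.move_ptp(position, orientation): joint-space move of the TCP to a pose.
- ctrl.move_l(position, rot=None, vel=150, threshold=None): straight line of the TCP; rot=None keeps the orientation; vel is the mean speed in mm/s. With threshold (N) it stops when the force on the tool has changed by that much, and returns True; else False.
- ctrl.set_joints(angles): joint-space move.
- ctrl.gripper_to(opening, force=None): finger opening in mm; force is the grip in N (None keeps the last); returns when the fingers have stopped.
- ctrl.hold(seconds).
- ctrl.solve_ik(position, orientation): joint angles nearest the present ones, or None.
- sensors.read_state(): the state.
- optics.grab_frame(name): name is "scene" or "top" or "wrist"; returns (picture, depth): 480x640x3 uint8, red, green, blue; 480x640 float32, mm along the optical axis (not along the pixel's ray), 0 where there is no reading.
- optics.camera_params(name): a dict with "mtx" (3x3 intrinsics, pixels), "R" (3x3) and "t" (3): a world point X has camera coordinates R X + t; the wrist camera has in their place "T_tool_cam" (4x4, takes a point from camera to tool coordinates, whose origin is the TCP and whose axes are the flange's). Camera axes: x right, y down, z forward; pixel columns grow to the right and rows downward; lengths in mm; the calibration is good to about 2 mm. A picture is of the moment at which its call begins: read the wrist's pose just before it. camera_params takes no time and is no camera call.
A pose or a line that the arm cannot do raises ctrl.MotionError and nothing moves.
- ctrl.finish_job(): hands the job in, once; it reports no verdict.
The state is a dict: "t": time; "q": joint angles; "qvel": joint speeds; "tau": joint torques, N m; "eef_pos": TCP position; "eef_rot": TCP orientation; "force": force on the tool from outside, world axes, zero at the start; "wrist_torque": the same for the moment, N m; "grip_width": finger opening in mm.
Only numpy, scipy, OpenCV 4.12 (cv2) and the standard library are available. Lean on these libraries where they do the work, as an engineer would, in place of code of your own. Each camera call takes 0.05 s, during which the arm holds its last target.

### The job

The two headed steel dowels of the grey bench jig stand proud. Pick up the mallet and strike each dowel down with it, until both heads sit home on their bosses; do not push on the jig or dowels with the gripper itself. Then stand the mallet upright on the bench on its striking face, as you found it, clear of the jig, and leave the things around undisturbed.

Things in the scene. Friction and masses are not known exactly. Their poses are not given: they have to be found in the camera images.
- jig: Grey cast jig bolted to the bench: base 92 mm (x) by 220 mm (y), 20 mm high, low rib along y up to 30 mm. Two round bosses 40 mm across at y = +70 mm (dowel a) and y = -70 mm (dowel b), their tops 48 mm above the bench. Origin: centre of the underside; z up. It carries the dowels and cannot move.
- pin_a (a joint): How far dowel a (at the jig's +y end) has been driven down from its highest position, m: 0 = head stands 30 mm above the boss, 0.030 = head fully home on the boss. It starts between 0 and 0.010. The dowel is a slotted spring dowel that grips its bore (about 8 N to move), and stays where it is driven to. Shank 16 mm, head 30 mm across and 12 mm thick.
- pin_b (a joint): The same for dowel b (at the jig's -y end).
- pin_a_top (a point): Centre of the top face of dowel a's head (24 mm flat); 60 mm above the bench when home, up to 90 mm when proud.
- pin_b_top (a point): The same for dowel b.
- mallet: Soft-faced mallet, about 0.45 kg, standing on one face. Head: upright cylinder 80 mm tall, with two white faces 54 mm across and a 44 mm dark steel barrel between them. Handle: wood, 24 mm wide, 30 mm high, level, its middle line 42 mm above the lower face, running along the mallet's -x from the head to x = -170 mm. Origin: centre of the lower striking face; z up through the head.
- mallet_grip (a point): Point on the handle's middle line, 56 mm from the head's axis and 42 mm above the lower face, near the head: a good place to grip across the handle (along the mallet's y).
- screw_tray: Bystander: parts tray with screws, 87 x 130 x 44 mm; origin under its centre.
- hex_key: Bystander: hex key, 34 x 99 x 9 mm.
- marker: Bystander: marker pen, 111 mm long, 18 mm thick, lying on the bench.
- wood_block: Bystander: wooden block, 50 x 50 x 85 mm, upright.

How it is judged:
By the outcome, as a careful person would: the job done as asked, in the order asked, and still so for the second after the job is handed in, with the robot touching nothing.
It also fails if it takes over 48 s, if anything falls off the work surface, if the arm or the gripper's body presses on something with over 40 N, if the wrist force passes 120 N, or if a joint passes its speed limit or range.

## Working session

There is one attempt and no reset: what is moved stays moved. The work goes in short steps, each a Python script; the robot and the scene stay as the last script left them, time stands still between calls to the robot, and variables do not carry over. Pictures are saved under pics/ and viewed, and the job is handed in when it is done.

```bash
mkdir -p pics; ls; python3 - <<'E'
from plant import ctrl,sensors,optics
import cv2,numpy as np
for n in ["scene","top"]:
    p,d=optics.grab_frame(n); cv2.imwrite(f"pics/{n}0.png",p[:,:,::-1]); np.save(f"{n}0.npy",d)
    c=optics.camera_params(n); print(n,c)
s=sensors.read_state();print(s["t"],s["eef_pos"],s["eef_rot"],s["force"],ctrl.tcp_to_tips)
E
```

```text
pics
scene {'mtx': array([[507.45274863,   0.        , 327.60895966],
       [  0.        , 507.45274863, 247.49704206],
       [  0.        ,   0.        ,   1.        ]]), 'R': array([[ 0.74573233, -0.66623227,  0.00422539],
       [-0.40484955, -0.45817802, -0.79130888],
       [ 0.5291315 ,  0.58839397, -0.61140199]]), 't': array([-383.3008363 ,  345.96926916, 1046.90439252])}
top {'mtx': array([[560.95738859,   0.        , 314.29163483],
       [  0.        , 560.95738859, 241.66013982],
       [  0.        ,   0.        ,   1.        ]]), 'R': array([[ 0.01796888, -0.99980784, -0.00783576],
       [-0.99484259, -0.01709607, -0.09997968],
       [ 0.0998265 ,  0.00959187, -0.99495862]]), 't': array([  56.97926474,  603.27871481, 1233.63322566])}
0.1 [149.13778136 554.66599795 255.19878259] [[-9.65663585e-01  2.59794398e-01 -8.43621471e-04]
 [ 2.59795588e-01  9.65661640e-01 -1.96188208e-03]
 [ 3.04966920e-04 -2.11368722e-03 -9.99997720e-01]] [0.1648497  0.22351702 0.20776668] 25.0
```

View pics/scene0.png

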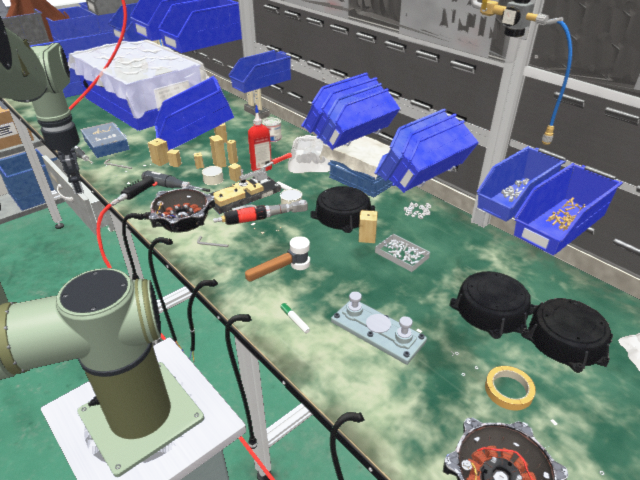

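View pics/top0.png

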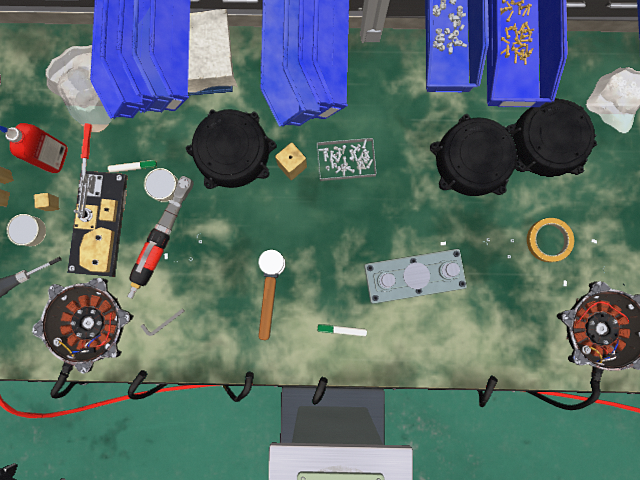

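```bash
python3 - <<'E'
import cv2,numpy as np
t=cv2.imread("pics/top0.png"); s=cv2.imread("pics/scene0.png")
a=cv2.resize(t[230:350,235:305],None,fx=5,fy=5,interpolation=cv2.INTER_CUBIC)
b=cv2.resize(t[240:310,355:475],None,fx=6,fy=6,interpolation=cv2.INTER_CUBIC)
c=cv2.resize(s[225:365,240:440],None,fx=4,fy=4,interpolation=cv2.INTER_CUBIC)
for n,i in zip("abc",(a,b,c)): cv2.imwrite(f"pics/crop_{n}.png",i)
E
```

```text
(no output)
```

View pics/crop_a.png

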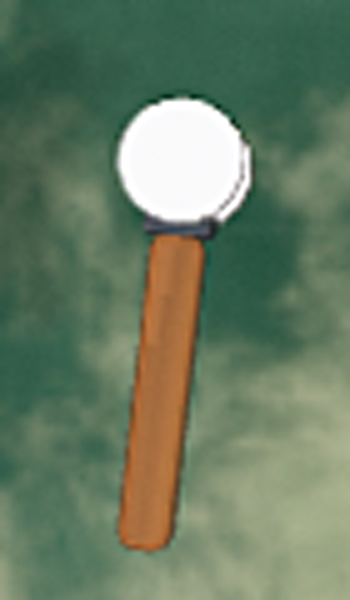

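View pics/crop_b.png

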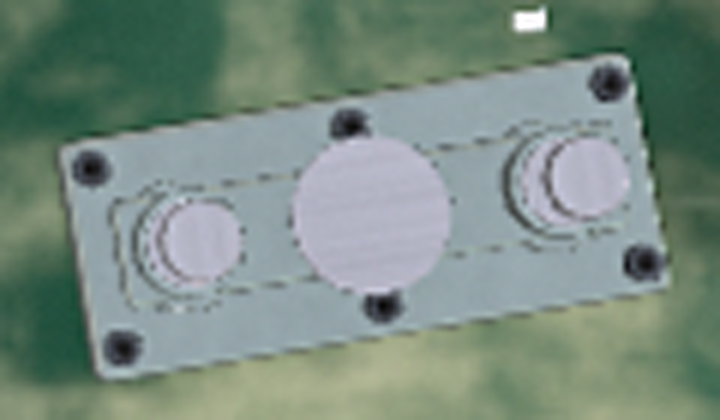

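View pics/crop_c.png

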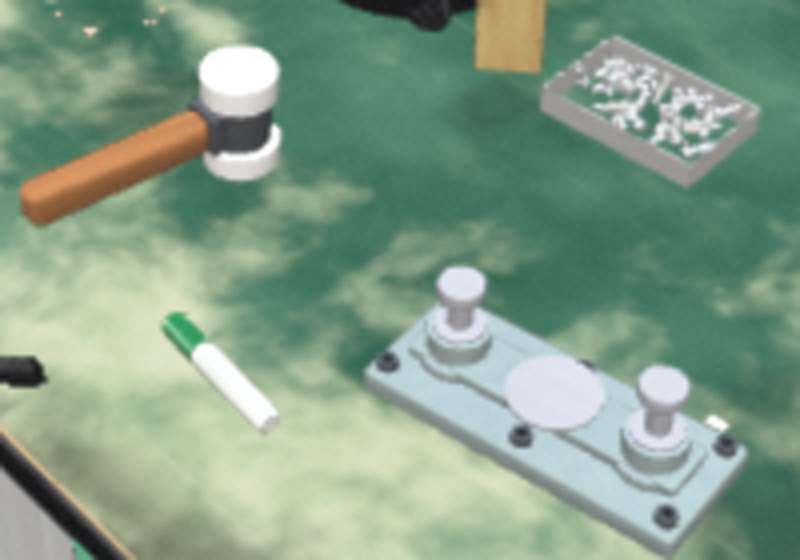

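```bash
cat > h.py <<'E'
import numpy as np
from plant import ctrl,sensors,optics
C={n:optics.camera_params(n) for n in("scene","top")}
def ray(n,u,v):
    c=C[n]; r=np.linalg.inv(c["mtx"])@[u,v,1]; return c["R"].T@r, -c["R"].T@c["t"]
def atz(n,u,v,z):
    r,o=ray(n,u,v); return o+r*(z-o[2])/r[2]
def dep(n,u,v,d):
    c=C[n]; k=d[int(round(v)),int(round(u))]; r,o=ray(n,u,v); return o+r*k
def cu(x,y,f,ox,oy): return ((x+.5)/f-.5+ox,(y+.5)/f-.5+oy)
E
python3 - <<'E'
from h import *
np.set_printoptions(precision=1,suppress=True)
D={n:np.load(n+"0.npy") for n in("top","scene")}
for l,p in dict(head=cu(181,160,5,235,230),hend=cu(147,540,5,235,230),hmid=cu(165,390,5,235,230),hnear=cu(176,250,5,235,230),pa=cu(201,241,6,355,240),pb=cu(588,176,6,355,240),disc=cu(371,214,6,355,240),base=cu(240,330,6,355,240)).items():
    print(l,p,dep("top",*p,D["top"]))
for l,p in dict(head=cu(239,75,4,240,225),pa=cu(462,283,4,240,225),pb=cu(663,388,4,240,225),disc=cu(553,390,4,240,225)).items():
    print("S",l,p,dep("scene",*p,D["scene"]))
h=cu(181,160,5,235,230);print(atz("top",*h,80)); 
for p in(cu(118,149,5,235,230),):pass
print("hend z57",atz("top",*cu(147,546,5,235,230),57),atz("top",*cu(176,250,5,235,230),57))
print("corners z20",[atz("top",*cu(*q,6,355,240),20) for q in((60,148),(628,55),(668,288),(100,380))])
E
```

```text
head (270.8, 261.6) [552.7 160.7  74.5]
hend (264.0, 337.6) [388.4 172.8  56.1]
hmid (267.6, 307.6) [453.2 166.4  58.4]
hnear (269.8, 279.6) [514.3 163.3  57.3]
pa (388.0833333333333, 279.75) [517.7 -92.7  81.2]
pb (452.5833333333333, 268.9166666666667) [ 543.4 -231.1   80.6]
disc (416.4166666666667, 275.25) [ 530.6 -162.2   30.7]
base (394.5833333333333, 294.5833333333333) [ 486.8 -115.4   16.9]
S head (299.375, 243.375) [549.6 155.6  80.1]
S pa (355.125, 295.375) [518.3 -93.7  81.3]
S pb (405.375, 321.625) [ 537.9 -234.9   87.6]
S disc (377.875, 322.125) [ 529.9 -162.    34.9]
[552.4 160.2  80. ]
hend z57 [385.9 172.6  57. ] [514.3 163.3  57. ]
corners z20 [array([553.9, -47. ,  20. ]), array([ 592.7, -260.9,   20. ]), array([ 505.3, -275.1,   20. ]), array([467.2, -62.7,  20. ])]
```

```bash
cat >> h.py <<'E'
def Rt(yaw):  # tool down, tool y along mallet y for mallet yaw
    c,s=np.cos(yaw),np.sin(yaw); return np.array([[-c,-s,0],[-s,c,0],[0,0,-1.]])
YAW=-0.079; HEAD=np.array([552.,160.,0])
def grip_from_head(h,yaw): return np.array([h[0]-56*np.cos(yaw),h[1]-56*np.sin(yaw),h[2]+48])
def st(m=""):
    s=sensors.read_state(); print(m,round(s["t"],2),np.round(s["eef_pos"],1),"F",np.round(s["force"],1),"w",round(s["grip_width"],1)); return s
def pic(n,f):
    import cv2
    p,d=optics.grab_frame(n); cv2.imwrite(f"pics/{f}.png",p[:,:,::-1]); np.save(f"{f}.npy",d); return p,d
E
python3 - <<'E'
from h import *
g=grip_from_head(HEAD,YAW)
ctrl.move_ptp(g+[0,0,110],Rt(YAW)); st()
pic("top","top1");pic("wrist","wr1")
E
```

```text
2.02 [496.1 165.2 158.2] F [-0.4 -0.3  0.3] w 85.1
```

View pics/wr1.png

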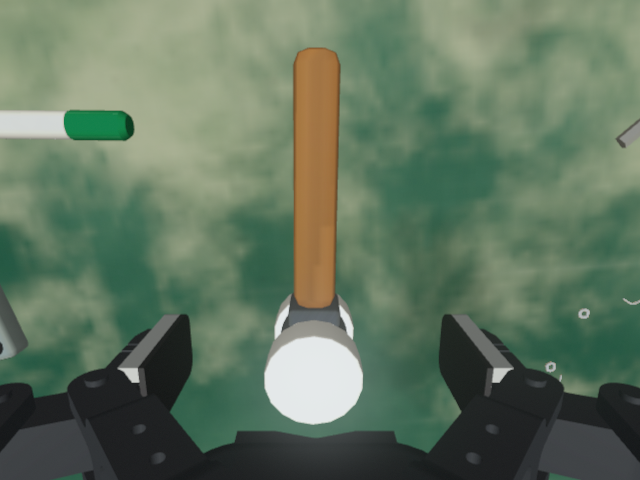

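The wrist view shows the handle (u about 316) centred between the jaws and parallel to them, so I'll grip it here.

```bash
python3 - <<'E'
from h import *
g=grip_from_head(HEAD,YAW)
ctrl.gripper_to(60)
print(ctrl.move_l(g,vel=120,threshold=15)); st()
ctrl.gripper_to(10,force=110); st("grip")
ctrl.move_l(g+[0,0,20],vel=60);st("up20")
ctrl.move_l(g+[0,0,100],vel=150); st("up")
pic("scene","sc2");pic("top","top2");pic("wrist","wr2")
import cv2;i=cv2.imread("pics/sc2.png");cv2.imwrite("pics/sc2c.png",cv2.resize(i[140:365,200:440],None,fx=2.6,fy=2.6))
E
```

```text
False
 3.57 [497.  164.5  48.8] F [-0.3  0.9  0.6] w 59.9
grip 3.99 [496.7 164.5  49. ] F [-2.9  0.3  6.4] w 22.5
up20 4.47 [496.1 164.4  68.2] F [ 0.1  0.  -4.2] w 22.8
up 5.16 [495.3 164.3 147.1] F [-0.1 -0.5 -3.8] w 22.5
```

View pics/sc2c.png

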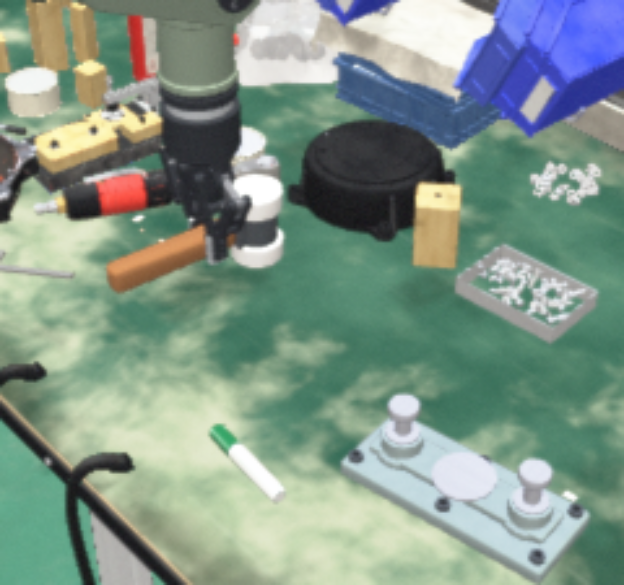

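View pics/wr2.png

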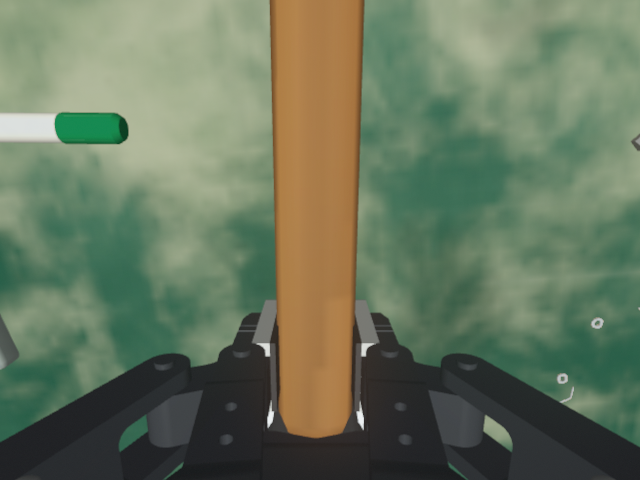

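The mallet is held level and in line with the gripper. Next I'll strike dowel a.

```bash
cat >> h.py <<'E'
PA=np.array([517.5,-93.,0]); PB=np.array([542.4,-230.9,0])
E
python3 - <<'E'
from h import *
g=grip_from_head(PA,YAW)
ctrl.move_ptp(g+[0,0,125],Rt(YAW)); st("over a")
print(ctrl.move_l(g+[0,0,58],vel=100,threshold=30)); st("hit1")
ctrl.move_l(g+[0,0,100],vel=150); st("up")
pic("scene","sc3");pic("top","top3")
import cv2;i=cv2.imread("pics/sc3.png");cv2.imwrite("pics/sc3c.png",cv2.resize(i[190:365,280:460],None,fx=3.3,fy=3.3))
E
```

```text
over a 6.32 [461.7 -87.8 172.7] F [ 0.  -0.5 -4.9] w 22.5
True
hit1 6.99 [461.8 -88.  107.9] F [-2.6  1.1  6.4] w 22.8
up 7.42 [461.7 -88.2 147.6] F [-0.8 -0.1 -5.2] w 22.4
```

View pics/sc3c.png

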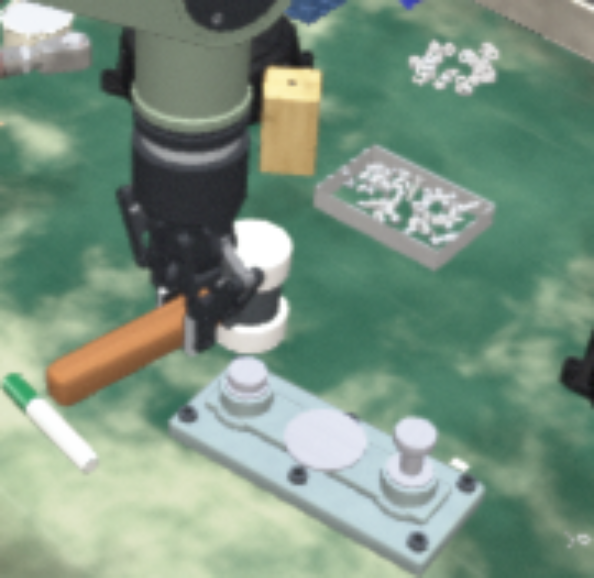

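Dowel a's head now sits on its boss at about crop (246,372). The mallet still looks level. I'll hit a again to confirm it's home, then do b.

```bash
python3 - <<'E'
from h import *
g=grip_from_head(PA,YAW)
print(ctrl.move_l(g+[0,0,56],vel=100,threshold=30)); st("hit a2")
ctrl.move_l(g+[0,0,125],vel=150); st("up")
g=grip_from_head(PB,YAW)
ctrl.move_l(g+[0,0,125],vel=200); st("over b")
for k in range(2):
    print(ctrl.move_l(g+[0,0,56],vel=100,threshold=30)); st("hit b")
    ctrl.move_l(g+[0,0,100],vel=150); st("up")
ctrl.move_l(g+[0,0,140],vel=150)
pic("scene","sc4a")
g=grip_from_head(HEAD,YAW)
ctrl.move_ptp(g+[0,0,110],Rt(YAW)); st("back")
pic("scene","sc4");pic("top","top4")
import cv2;i=cv2.imread("pics/sc4.png");cv2.imwrite("pics/sc4c.png",cv2.resize(i[190:365,240:460],None,fx=3.3,fy=3.3))
i=cv2.imread("pics/top4.png");cv2.imwrite("pics/top4c.png",cv2.resize(i[220:350,235:475],None,fx=3.2,fy=3.2))
E
```

```text
True
hit a2 7.98 [459.  -88.3 104.4] F [-0.7 -0.1  2.7] w 22.9
up 8.59 [460.7 -88.2 171.7] F [-0.8 -0.2 -4.8] w 22.7
over b 9.44 [ 485.8 -225.2  172. ] F [ 0.1 -0.  -4.6] w 22.4
False
hit b 10.28 [ 486.9 -226.   104.7] F [-2.9  2.5  4.6] w 22.5
up 10.72 [ 486.4 -226.5  147.5] F [-0.7  0.  -5.3] w 22.5
False
hit b 11.32 [ 485. -226.  103.] F [-3.6  0.9  2.4] w 22.8
up 11.76 [ 486.7 -226.4  147.5] F [ 0.   0.2 -4.8] w 22.5
back 13.68 [496.7 163.5 158. ] F [-0.2  0.3 -4.7] w 22.6
```

View pics/sc4c.png

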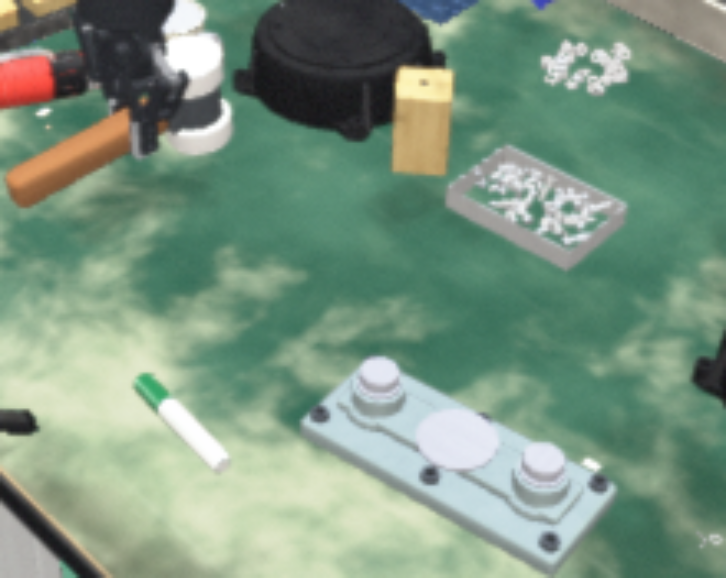

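View pics/top4c.png

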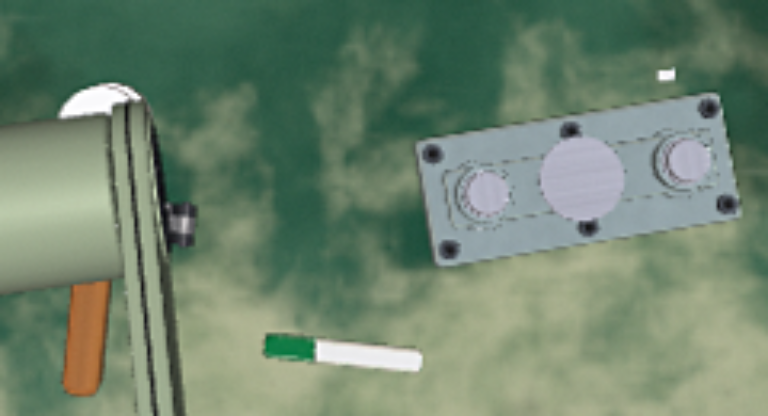

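```bash
python3 - <<'E'
from h import *
import cv2
np.set_printoptions(precision=1,suppress=True)
def cloud(n,d):
    c=C[n]; v,u=np.mgrid[:480,:640]; r=np.linalg.inv(c["mtx"])@np.stack([u.ravel(),v.ravel(),np.ones(u.size)])
    X=((r*d.ravel())-c["t"][:,None]).T@c["R"]; return X[d.ravel()>0]
for n,f in(("top","top0"),("top","top4"),("scene","scene0"),("scene","sc4")):
    X=cloud(n,np.load(f+".npy"))
    o=[]
    for P in(PA,PB):
        k=np.hypot(*(X[:,:2]-P[:2]).T)<9; k&=X[:,2]>50; o+=[np.median(X[k,2]),k.sum()]
    k=np.hypot(*(X[:,:2]-[530,-162]).T)<15
    # bench patch
    k2=np.hypot(*(X[:,:2]-[430,-160]).T)<15
    print(f,o,"disc",np.median(X[k,2]),"bench",np.median(X[k2,2]))
i=cv2.imread("pics/sc4.png");cv2.imwrite("pics/sc4m.png",cv2.resize(i[180:270,220:330],None,fx=6,fy=6,interpolation=cv2.INTER_CUBIC))
i=cv2.imread("pics/sc4.png");cv2.imwrite("pics/sc4j.png",cv2.resize(i[285:370,325:435],None,fx=7,fy=7,interpolation=cv2.INTER_CUBIC))
E
```

```text
top0 [np.float64(81.31988404207551), np.int64(55), np.float64(84.1250117382059), np.int64(57)] disc 31.5604313401281 bench 2.644354836965602
top4 [np.float64(58.467278875138405), np.int64(49), np.float64(59.10297926239032), np.int64(55)] disc 31.839291847817815 bench 2.0396930783893206
scene0 [np.float64(81.5408687960865), np.int64(52), np.float64(83.68073053166937), np.int64(74)] disc 33.52156029819994 bench 3.6043356843375776
sc4 [np.float64(60.67672547417732), np.int64(29), np.float64(60.560725030412215), np.int64(35)] disc 33.48959332762293 bench 3.8388305345869087
```

View pics/sc4m.png

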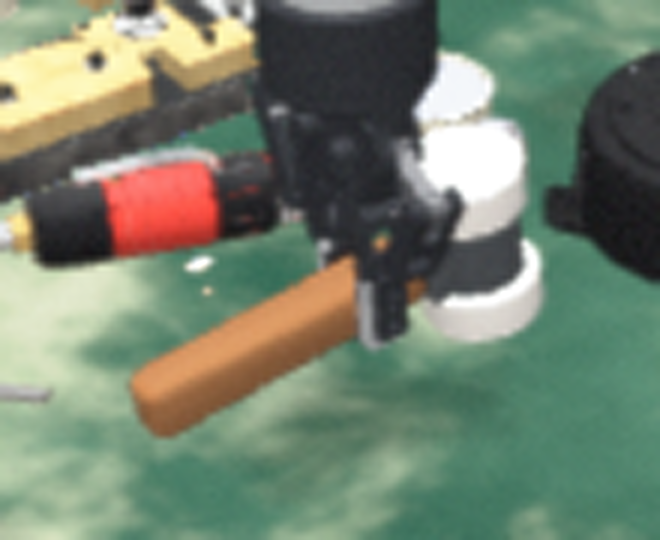

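View pics/sc4j.png

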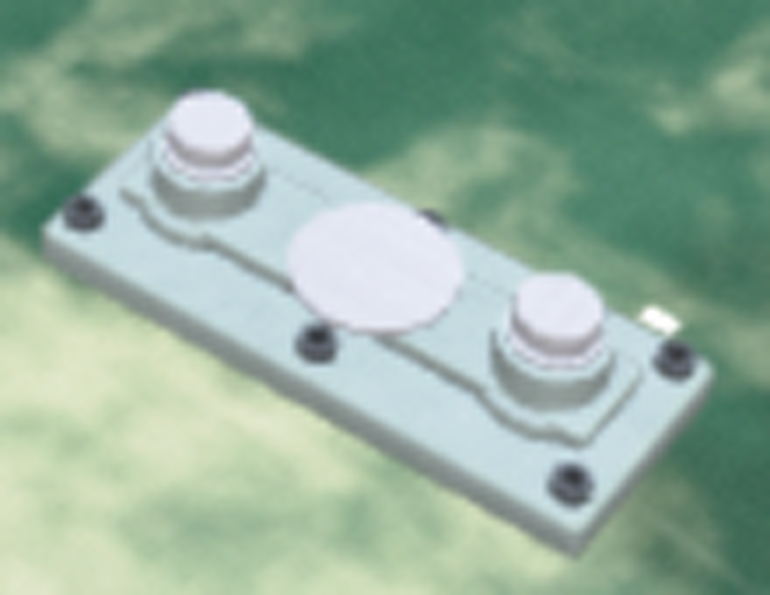

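Both heads look seated: depth puts the tops at 58.5 to 60.7 mm. The mallet has pitched a few degrees in the grip, so I'll measure that tilt and level it before setting down.

```bash
python3 - <<'E'
from h import *
import cv2
np.set_printoptions(precision=3,suppress=True)
for n,f in(("scene","scene0"),("scene","sc2"),("scene","sc4"),("top","top0"),("top","top2"),("top","top4")):
    img=cv2.imread(f"pics/{f}.png"); d=np.load(f+".npy"); hsv=cv2.cvtColor(img,cv2.COLOR_BGR2HSV)
    m=(hsv[...,0]>4)&(hsv[...,0]<18)&(hsv[...,1]>120)&(hsv[...,2]>70)&(d>0)
    c=C[n]; v,u=np.nonzero(m); r=np.linalg.inv(c["mtx"])@np.stack([u,v,np.ones(len(u))]); X=((r*d[v,u])-c["t"][:,None]).T@c["R"]
    # along mallet axis, across
    a=np.array([np.cos(YAW),np.sin(YAW),0]); b=np.array([-a[1],a[0],0]); R=X-HEAD
    s,w,z=R@a,R@b,R[:,2]
    k=(abs(w)<20)&(s<-60)&(s>-175)
    s,w,z=s[k],w[k],z[k]
    for _ in range(3):
        A=np.c_[s,w,np.ones(len(s))]; p=np.linalg.lstsq(A,z,rcond=None)[0]; e=abs(z-A@p); q=e<max(2*np.median(e),1); s,w,z=s[q],w[q],z[q]
    print(f,len(s),p,"deg",np.degrees(np.arctan(p[0])), s.min(),s.max())
E
```

```text
scene0 273 [ 0.022  0.565 58.165] deg 1.2846936614203968 -170.2343384120099 -60.00440368335139
sc2 337 [  0.019   0.653 157.272] deg 1.1158845742924908 -171.0151279654633 -62.840637950564606
sc4 332 [  0.149   0.621 176.986] deg 8.485267802422017 -169.63043959872968 -60.722752296256466
top0 340 [-0.005 -0.023 54.346] deg -0.2647696316381102 -167.33805788102683 -60.01483346315194
top2 264 [  0.001   0.03  153.369] deg 0.06961256121677463 -168.2753838306448 -99.85484814844003
top4 235 [  0.127   0.013 171.91 ] deg 7.213110908372262 -168.31277987727512 -99.44687332538501
```

```bash
python3 - <<'E'
from h import *
import cv2
from scipy.spatial.transform import Rotation as Ro
th=np.radians(7.3)
my=np.array([-np.sin(YAW),np.cos(YAW),0])
R=Ro.from_rotvec(my*th).as_matrix()@Rt(YAW)
gp=grip_from_head(HEAD,YAW)-[0,0,5]   # grasp point ~43 high
def tcp(z): return gp+[0,0,z]-6*R[:,2]
ctrl.move_l(tcp(100),rot=R,vel=100); st()
ctrl.move_l(tcp(15),vel=150); st()
pic("scene","sc5");i=cv2.imread("pics/sc5.png");cv2.imwrite("pics/sc5m.png",cv2.resize(i[190:300,220:340],None,fx=5,fy=5,interpolation=cv2.INTER_CUBIC))
E
```

```text
14.06 [498.1 163.3 148.4] F [ 0.1 -0.3 -4.4] w 22.7
 14.78 [497.6 164.5  64.9] F [-0.1 -0.1 -3.8] w 22.5
```

View pics/sc5m.png

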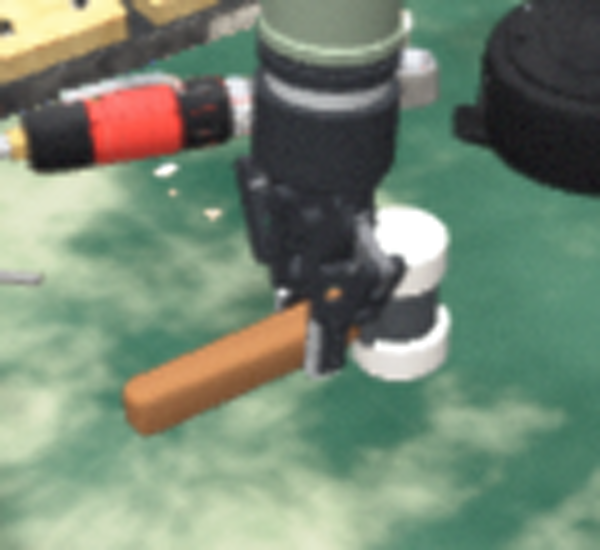

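```bash
python3 - <<'E'
from h import *
import cv2
s=st(); p=s["eef_pos"]; 
print(ctrl.move_l(p-[0,0,20],vel=30,threshold=8)); st("down")
ctrl.gripper_to(60); s=st("open")
p=s["eef_pos"]
ctrl.move_l(p+[0,0,110],vel=150)
# look at jig from above, offset toward robot
R=Rt(0.0)
mid=np.array([400,-162,235.])
pic("scene","sc6")
ctrl.move_ptp(np.array([540,-165,200.]),R); st("look")
pic("wrist","wr6")
s=sensors.read_state(); np.savez("wr6p.npz",p=s["eef_pos"],R=s["eef_rot"]); print(optics.camera_params("wrist"))
pic("scene","sc7");pic("top","top7")
i=cv2.imread("pics/sc6.png");cv2.imwrite("pics/sc6m.png",cv2.resize(i[200:375,220:440],None,fx=3.4,fy=3.4,interpolation=cv2.INTER_CUBIC))
E
```

```text
14.82 [498.2 164.6  65.4] F [ 0.5  0.1 -4. ] w 22.6
True
down 15.37 [497.8 164.6  47.9] F [ 0.2 -0.5  5.5] w 22.7
open 15.82 [495.5 164.3  46.1] F [-0.1  0.3 -0.5] w 60.2
look 18.02 [ 539.8 -163.9  199.4] F [-0.3  0.6  0.4] w 59.9
{'mtx': array([[413.31496157,   0.        , 315.18512629],
       [  0.        , 413.31496157, 252.94843212],
       [  0.        ,   0.        ,   1.        ]]), 'T_tool_cam': array([[-1.56164513e-04, -9.66379429e-01, -2.57120157e-01,
         6.59502672e+01],
       [ 9.99999908e-01, -4.80255194e-05, -4.26857334e-04,
        -6.63715332e-02],
       [ 4.00157817e-04, -2.57120200e-01,  9.66379347e-01,
        -1.18892361e+02],
       [ 0.00000000e+00,  0.00000000e+00,  0.00000000e+00,
         1.00000000e+00]])}
```

View pics/wr6.png

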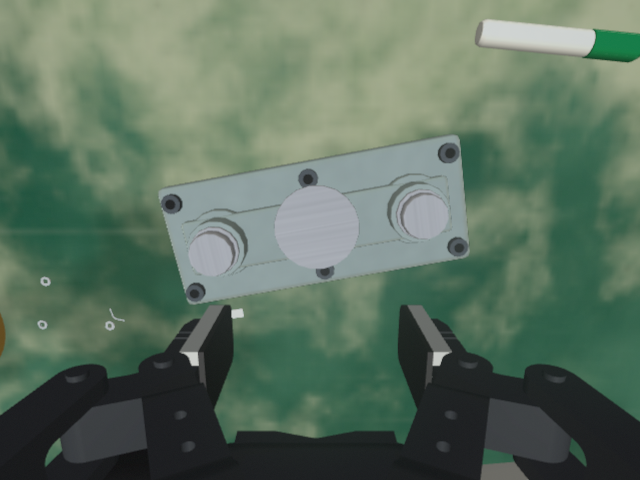

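View pics/sc6m.png

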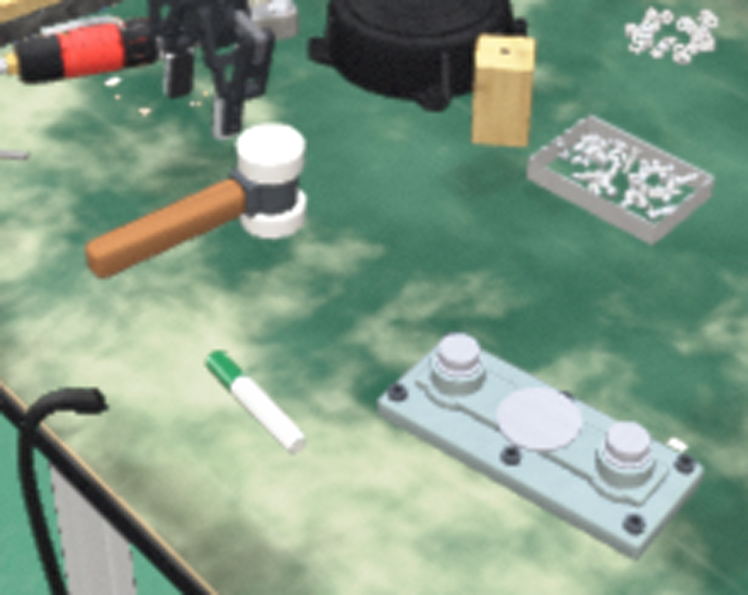

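The mallet stands upright where I found it. Next I'll check the seating in the wrist depth, head top relative to boss and base.

```bash
python3 - <<'E'
from h import *
import cv2
np.set_printoptions(precision=2,suppress=True)
q=np.load("wr6p.npz"); c=optics.camera_params("wrist"); T=c["T_tool_cam"]; d=np.load("wr6.npy")
v,u=np.mgrid[:480,:640]; r=np.linalg.inv(c["mtx"])@np.stack([u.ravel(),v.ravel(),np.ones(u.size)])*d.ravel()
X=(q["R"]@(T[:3,:3]@r+T[:3,3:])+q["p"][:,None]).T.reshape(480,640,3)
def med(u,v,h=5):
    P=X[v-h:v+h+1,u-h:u+h+1].reshape(-1,3); return np.median(P,0),P[:,2].std()
for l,p in dict(b=(212,251),a=(425,215),disc=(316,228),base=(380,175),base2=(235,190),base3=(265,280),base4=(430,255),bench=(300,110)).items(): print(l,*med(*p))
for l,p in dict(a=(425,215),b=(212,251)).items():
    ct=med(*p)[0]; k=np.hypot(*(X[...,:2]-ct[:2]).transpose(2,0,1))
    for lo,hi in((0,10),(16,19.5)):
        z=X[...,2][(k>=lo)&(k<hi)]; print(l,lo,hi,np.percentile(z,[10,25,50,75,90]),len(z))
img=cv2.imread("pics/wr6.png");cv2.imwrite("pics/wr6c.png",cv2.resize(img[125:310,150:480],None,fx=2.4,fy=2.4,interpolation=cv2.INTER_CUBIC))
E
```

```text
b [ 541.01 -229.81   61.24] 23.29114625028364
a [517.5  -94.6   61.29] 0.6609456608990589
disc [ 531.3  -163.02   34.21] 25.73685188155415
base [ 495.67 -117.69   21.35] 0.684078916938057
base2 [ 506.34 -220.84   21.47] 26.899403110736102
base3 [ 573.96 -201.44   21.26] 26.915740067426697
base4 [554.39 -78.01  21.06] 0.701310747336767
bench [ 450.89 -174.61    4.28] 28.448152634799584
a 0 10 [60.33 60.72 61.2  61.65 62.03] 785
a 16 19.5 [ 44.38  47.22 242.8  253.93 258.32] 3197
b 0 10 [ 60.61  61.15  62.27 237.42 239.37] 1376
b 16 19.5 [ 46.16 234.5  239.59 250.79 255.64] 6791
```

View pics/wr6c.png

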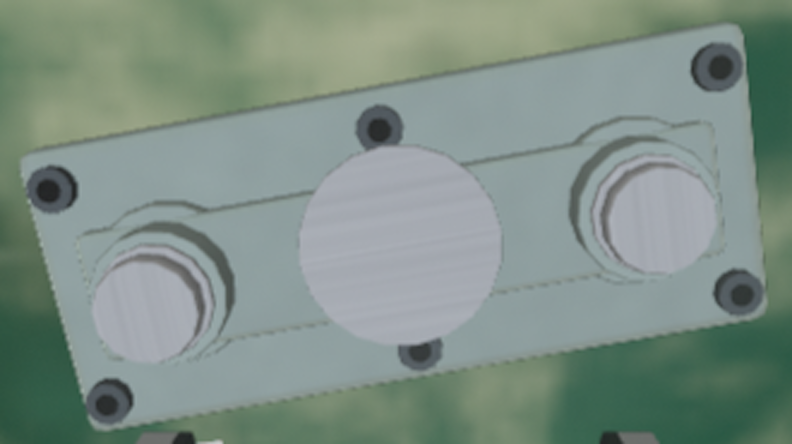

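Relative to the base (measured at 21.3, nominal 20), the head tops are at 60.0 (a) and 59.9 (b), so both are home. I'll check the surroundings once more and hand in.

```bash
python3 - <<'E'
from h import *
ctrl.move_l([480,-165,300],vel=200)
pic("top","top8"); st()
E
```

```text
18.95 [ 479.7 -164.5  298.5] F [-0.3 -0.4 -0.1] w 60.1
```

View pics/top8.png

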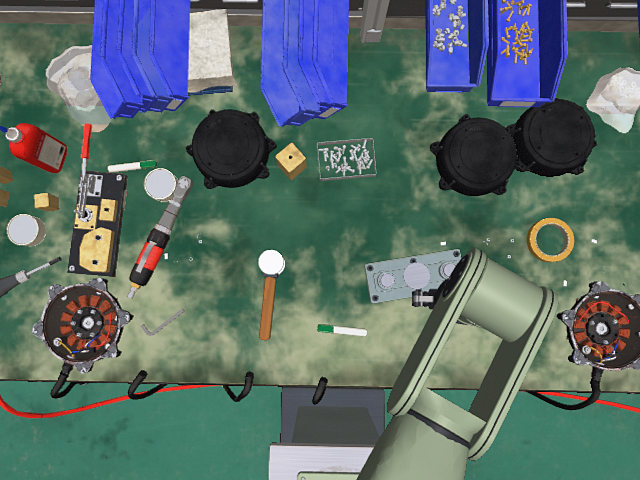

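The mallet head is at (271,262), the same pixel as at the start. The block, tray, marker and hex key haven't moved.

```bash
python3 -c "
from plant import ctrl
ctrl.finish_job()"
```

```text
the job is handed in; nothing more can be done
```

Both dowels are driven home with the mallet, and the mallet is back upright on its striking face at its starting spot, clear of the jig. I handed the job in at about 19 s; no verdict is reported.

- **Strikes:** each dowel got two blows of the mallet, each stopping at a 30 N force change. Both of dowel a's blows reached that limit; dowel b's did not, stopping at the end of the stroke instead.
- **Dowels:** the close wrist depth view put the head tops at 60.0 mm (a) and 59.9 mm (b), scaled to the 20 mm base; home is 60 mm. The raw camera readings ran from 58.5 to 61.3 mm, which fits the calibration error.
- **Mallet:** it pitched about 7° in the grip during the strikes. I tilted the tool to level it before setting it down, and the pictures after release show it standing level.
- **Surroundings:** the last top view shows the tray, hex key, marker and block where they were.

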